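Set up the drill stand: hang the fence stop at the line, then hold the feed lever at depth

ROBOT

A 6-joint arm with a two-finger parallel gripper is mounted at the origin on the work surface. World frame = base frame: x ahead of the robot, y to its left, z up, the work surface at z = 0. Lengths are in m, angles in rad, forces in N, time in s.
With the tool pointing down it reaches from about 0.25 to 0.775 m from the base axis. Payload 4 kg.
Tool frame: the origin (TCP) lies on the mounting face of the last link; the fingertips stand 199 mm ahead of it and the grasp point (between the pads) lies 180 mm ahead of it; z points along the fingers, y is the line along which they close (so a half turn about z gives the same grasp; the last joint's range is limited). The gripper opens to 94 mm and grips with 3 to 60 N. Pads are 16 mm wide; open, the fingers measure 119 mm over their backs; the gripper's body (75 mm by 177 mm) begins 78 mm behind the grasp point.
Start: joints at [1.127, 0.087, 1.371, -0, 1.684, -0.103], TCP at [0.184, 0.518, 0.405] pointing down, gripper open.
Joint ranges: [-3.1, 3.1], [-0.76, 2.03], [0.27, 2.55], [-1.08, 4.22], [0.17, 2.65], [-2.57, 2.57]. Speed limits (rad/s): [2.79, 2.79, 3.14, 3.14, 3.14, 3.14].

INTERFACE

Orientations are given as a unit quaternion [x, y, z, w].
In Python, from station import ctrl, viewer, cut_out gives the robot as it stands. The module is installed in compiled form; this text tells all that it offers.
- The arm moves only by the tool jog_arm, never from a script. Its arguments are lists of equal length, an entry for each row: "travel": the shift along the tool's x, y, z normalised to -1 to 1, where 1 is 200 mm, a list of three; "turn": the turn, a rotation vector about the tool's x, y, z normalised to -1 to 1, where 1 is 45 degrees, a list of three. In form: {"travel": [[tx, ty, tz], ...], "turn": [[rx, ry, rz], ...]}. A call has 1 to 5 rows; each row is the pose to reach, as a shift and turn from the pose commanded when the call began, along the tool's axes at that moment; what a row does not reach only later rows make up. A row lasts 1/12 s, in which the tool goes at most 41.7 mm and 7.16 degrees, less where a joint would pass 70% of its speed; a pose out of reach is approached as far as the arm can. A call with a number of a shift or a turn outside -1 to 1 is refused whole. A call with a gripper value outside its range is refused whole. "fingers" is the closure, from -1 (fully open) to 1 (shut), set as the call begins (left out, the last holds). The fingers move at their own pace and stop on an object; "newtons" is the grip in N (left out, the last holds). Time passes only in rows, so rows that repeat a pose let the fingers close. It gives the time, the measured TCP pose, the force, the opening and the grip force at its end, in the units of the state.
- ctrl.state(): the state, without advancing time (a new reading comes with each control period).
- viewer.capture(name): name is "scene" or "top" or "wrist"; returns a dict with "pixels" (420x560x3 uint8, red, green, blue), "mtx" (3x3 intrinsics, pixels), "rvec" (rotation vector, rad) and "tvec" (3), from world to camera coordinates, as OpenCV has them. Camera axes: x right, y down, z forward; pixel columns grow to the right and rows downward; lengths in m; the calibration is good to about 2 mm. A picture is of the moment at which its call begins. There is no depth.
- ctrl.close_job(): hands the job in; it is judged then, once.
Trained networks look in the newest picture that a camera, given by its name, has taken for a name from the list of things; names that differ only in an ending like _2 or _b are one class to them, and where a whole thing is asked for, a point or a joint stands for the part that bears it (a point fixed in the world has none). Each returns a list of dicts, best first, with "score" (0 to 1); they miss things now and then, are a little off and sometimes report something else, mostly with a low value. They report only what shows in the picture. A call takes as long as a camera call.
- cut_out(camera, query): "region" (420x560 bool, what is visible of it) and "location" ([column, row] in pixels, amid what is visible of it).
The state is a dict: "time": time; "q": joint angles; "qvel": joint speeds; "tau": joint torques, N m; "tool_pos": TCP position; "ee_rot": TCP orientation; "contact_force": force on the tool from outside, world axes, zero at the start; "ft_torque": the same for the moment, N m; "gripper_width": opening from 0.0 (shut) to 1.0 (fully open); "grasp_force": force on a finger pad.
Only numpy, scipy, OpenCV 4.12 (cv2) and the standard library are available. Lean on these libraries where they do the work, as an engineer would, in place of code of your own. Each camera call takes 0.05 s, during which the arm holds its last target. There are 200 camera calls.

TASK

Set up the little drill stand for the next batch: hang the loose saddle stop over the stand's fence, on the side of the felt-tip line away from the drill, with its drill-side face flush with the line, and let go of it. Then pull the feed lever down until the pointer on the drill carriage is level with the collar on the depth rod, and finish still holding the lever there against its return spring so that I can lock the depth. Do not shift the collar, and leave the other things on the bench alone.

Things in the scene. Friction and masses are not known exactly. Their poses are not given: they have to be found in the camera images.
- drill_stand: Drill stand, fixed. Origin on the bench, centre of its 240 x 240 x 18 mm base; x from front (robot side) to column, y left along the fence. In mm: drill axis x -40, y 0; tool and clamp x -71 to 0, y -31 to 50, z 118 to 292; head x 12 to 92, y -35 to 35, z 162 to 260; column 25 thick at x 62, top z 353; depth rod x 0, y 75, z 145 to 254.
- fence_end (a point): Left end of the fence, middle of its top. The fence is a level aluminium bar along the stand's y at its x 10 mm, 14 mm thick, 420 mm long (stand y -165 to 255 mm), rising from the plywood table (z 30 mm) to its flat top at z 70 mm; the top edges are chamfered 3 mm (flat part 8 mm wide).
- fence_stop: Loose aluminium saddle stop, 120 to 210 g: upside-down U with a finger grip, standing on its legs on the bench, left front of the stand. Origin: centre of its underside, z up. 28 mm (x) x 32 mm (y); legs 6 mm thick, 24 mm deep; slot between them 16 mm wide, running along y; bridge z 24 to 34 mm; finger grip 14 mm (x) x 30 mm (y), z 34 to 64 mm. Same either way round.
- fence_line (a point): Black felt-tip line, 4 mm wide, drawn round the fence on its left half. This point: middle of the line on the fence's flat top; axes as the stand's. A stop hung just left of it, flush with the line's middle, has its origin 16 mm to the left (stand +y) of and 24 mm below this point.
- feed_lever: Feed lever on the right flank of the drill head, rod 9 mm thick reaching forward (stand -x). Origin on the hub axis, which is level, along the stand's y; knob centre 180 mm from it. At rest it points 0.5 rad above level. Pulling the knob down turns it up to 1.4 rad and lowers the carriage 30 mm per rad. Return spring: 5 N at the knob to start, 11 N at 1.1 rad; let go, it goes back up.
- lever_knob (a point): Centre of the round black knob (32 mm) at the end of the feed lever, about 0.29 m above the bench at rest.
- depth_pointer (a point): Tip of the steel depth pointer, a level blade 4 mm thick and 8 mm wide that sticks out to the left of the drill carriage and moves down with it; the point is at mid thickness. It ends 2 mm from the collar's rim when level with it.
- depth_index (a point): Middle (also of the thickness) of the clamp collar on the upright depth rod left of the drill head: steel disc 22 mm across, 4 mm thick, with a small thumb screw pointing left, 14 to 33 mm below the pointer's rest level. It is only a mark and does not stop the carriage.
- rotary_tool: Bystander: black hand-held rotary tool lying on the bench to the right, about 210 x 47 x 47 mm; origin under its middle.
- paste_jar: Bystander: white-capped jar, 56 mm wide, 60 mm high, right of the stand; origin at the centre of its underside.
- blank_tray: Bystander: open green tray 130 x 100 x 35 mm with aluminium blanks, left of the stand; origin at the centre of its underside.
- bench_brush: Bystander: bench brush lying on the bench at the far right; origin under its middle.

How it is judged:
On the way:
1. the saddle stop hangs fully down on the fence, flush with the line on its left side, and is let go (y of fence_stop in the frame of fence_line between 0.012 and 0.02 m and x of fence_stop in the frame of fence_line between -0.004 and 0.004 m and z of fence_stop in the frame of fence_line between -0.0265 and -0.0215 m and angle between fence_stop's own z axis and vertical below 0.07 rad and angle between the y axis of fence_stop and the y axis of drill_stand, either way round below 0.2 rad and contact force between fence_stop and the fingers below 0.1 N and contact force between fence_stop and drill_stand above 0.5 N and linear speed of fence_stop below 0.02 m/s), for 0.3 s.
At the end, for the whole second after the job is handed in: The stop hangs upright on the fence, bridge on its top (2.5 mm), let go, left of the line, its drill-side face within 4 mm of the line's middle; the pointer rests within 2.5 mm of the collar's height, held there only by the fingers on the lever (over 2 N) (all of step 1 and z of depth_pointer in the frame of depth_index between -0.0025 and 0.0025 m and contact force between feed_lever and the fingers above 2 N and angular speed of feed_lever below 0.05 rad/s and contact force between feed_lever and fence_stop below 0.1 N and contact force between feed_lever and rotary_tool below 0.1 N and contact force between feed_lever and paste_jar below 0.1 N and contact force between feed_lever and blank_tray below 0.1 N and contact force between feed_lever and bench_brush below 0.1 N); the arm keeps its last pose, push and grip.
It fails at once if the depth collar is shifted on its rod by more than 3 mm (distance of depth_index from where it was at the start of the episode above 0.003 m).
It fails at once if the rotary tool is moved by more than 20 mm (distance of rotary_tool from where it was at the start of the episode above 0.02 m).
It fails at once if the paste jar is moved by more than 20 mm (distance of paste_jar from where it was at the start of the episode above 0.02 m).
It fails at once if the blank tray is moved by more than 20 mm (distance of blank_tray from where it was at the start of the episode above 0.02 m).
It fails at once if the bench brush is moved by more than 20 mm (distance of bench_brush from where it was at the start of the episode above 0.02 m).
It also fails if it takes over 72 s, if anything falls off the work surface, if the arm or the gripper's body presses on something with over 40 N, if the wrist force passes 120 N, or if a joint passes its speed limit or range.

## Working session

There is one attempt and no reset: what is moved stays moved. The work goes in short steps, Python scripts to look and compute and a tool call to move; the robot and the scene stay as the last step left them, time stands still between calls to the robot, and variables do not carry over. Pictures are saved under pics/ and viewed, at most 10 in all, crops included, and the job is handed in when it is done.

Besides the shell and the picture viewer there is one more tool, called by a JSON object that holds its "fn" and its "kwargs", one argument or row to a line. jog_arm: Moves the arm, as the interface text tells. Its arguments: {"type":"object","properties":{"travel":{"type":"array","items":{"type":"array","items":{"type":"number"}}},"turn":{"type":"array","items":{"type":"array","items":{"type":"number"}}},"fingers":{"type":"number"},"newtons":{"type":"number"}},"required":["travel","turn"]}

```bash
mkdir -p pics; cat > h.py <<'E'
import numpy as np, cv2
from station import ctrl, viewer, cut_out
def cam(n):
    c=viewer.capture(n); c['R']=cv2.Rodrigues(np.array(c['rvec'],float))[0]; c['t']=np.array(c['tvec'],float).ravel(); c['K']=np.array(c['mtx'],float); return c
def ray(c,p):
    d=c['R'].T@np.linalg.inv(c['K'])@np.array([p[0],p[1],1.]); return -c['R'].T@c['t'],d
def onz(c,p,z):
    o,d=ray(c,p); return o+d*(z-o[2])/d[2]
def tri(obs):
    A=np.zeros((3,3));b=np.zeros(3)
    for c,p in obs:
        o,d=ray(c,p);d=d/np.linalg.norm(d);M=np.eye(3)-np.outer(d,d);A+=M;b+=M@o
    return np.linalg.solve(A,b)
def proj(c,P):
    q=c['K']@(c['R']@np.array(P,float)+c['t']); return q[:2]/q[2]
def save(c,n): cv2.imwrite('pics/'+n,cv2.cvtColor(c['pixels'],cv2.COLOR_RGB2BGR))
E
python3 - <<'E'
from h import *
np.set_printoptions(precision=3,suppress=True)
ims=[]
for n in ['scene','top']:
    c=cam(n); save(c,n+'0.png'); print(n,'cam at',-c['R'].T@c['t'],c['K'][0,0])
    for q in ['drill_stand','fence_end','fence_stop','fence_line','feed_lever','lever_knob','depth_pointer','depth_index','paste_jar','blank_tray','rotary_tool']:
        r=cut_out(n,q)
        for d in r[:2]: print(q,round(d['score'],2),np.round(d['location'],1),int(d['region'].sum()))
E
```

```text
scene cam at [1.145 0.686 0.816] 398.199297393387
drill_stand 0.85 [268.2 249. ] 8297
fence_end 0.9 [270.3 255. ] 8028
fence_stop 0.52 [363.1 278.9] 266
feed_lever 0.75 [246.3 192.1] 173
lever_knob 0.58 [266.6 158.3] 202
depth_pointer 0.78 [278.1 189.3] 677
depth_pointer 0.72 [262.8 173.7] 246
paste_jar 0.53 [197.3 207.6] 300
blank_tray 0.88 [419.2 377.5] 3012
top cam at [ 0.273 -0.047  1.303] 416.4201374173129
drill_stand 0.91 [273.3 215.5] 6943
drill_stand 0.62 [436.6 272.6] 726
fence_end 0.95 [269.5 214.9] 6988
feed_lever 0.73 [316.1 211.1] 394
feed_lever 0.2 [439.8 270.4] 677
lever_knob 0.77 [320.4 213.5] 314
depth_pointer 0.89 [273.  208.5] 701
depth_pointer 0.53 [389.  202.5] 306
paste_jar 0.56 [388.9 201.4] 314
blank_tray 0.78 [106.9 220.3] 1505
rotary_tool 0.75 [375.1 269.7] 796
```

View pics/scene0.png

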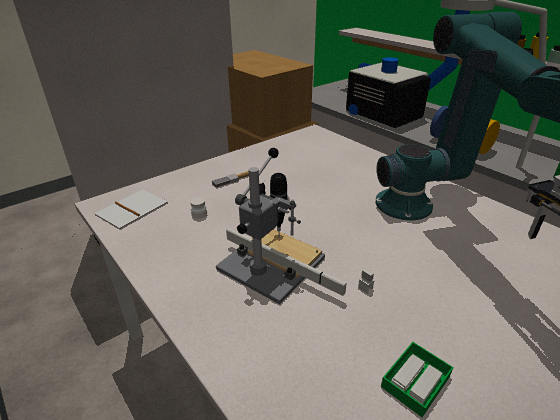

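View pics/top0.png

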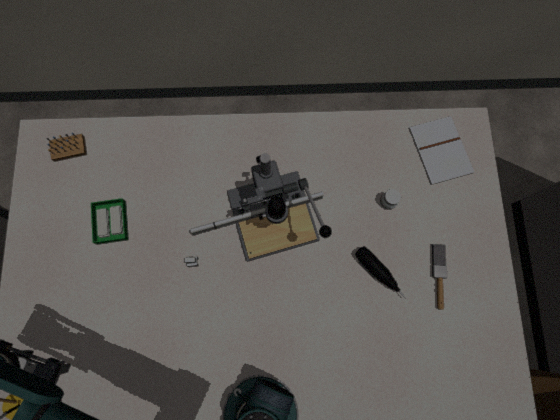

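The scene view (from behind) shows the stand at about (265,240), the stop at (367,281), the felt line near (321,278) and the knob at (273,153). In the top view the fence runs from (190,232) to (323,197), with the stop at (191,262) and the knob at (326,231). Next I'll zoom in on both.

```bash
python3 - <<'E'
import cv2,numpy as np
a=cv2.imread('pics/scene0.png')[140:300,215:385]; b=cv2.imread('pics/top0.png')[145:275,175:340]
b=cv2.convertScaleAbs(b,alpha=1.6)
a=cv2.resize(a,None,fx=2.35,fy=3.5,interpolation=cv2.INTER_CUBIC) if 0 else cv2.resize(a,(399,376),interpolation=cv2.INTER_CUBIC)
b=cv2.resize(b,(399,314),interpolation=cv2.INTER_CUBIC)
A=cv2.imread('pics/scene0.png')[145:295,215:385]; B=cv2.convertScaleAbs(cv2.imread('pics/top0.png')[150:275,180:340],alpha=1.7)
cv2.imwrite('pics/z1.png',cv2.resize(A,(680,600),interpolation=cv2.INTER_CUBIC))
cv2.imwrite('pics/z2.png',cv2.resize(B,(768,600),interpolation=cv2.INTER_CUBIC))
E
```

```text
(no output)
```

View pics/z1.png

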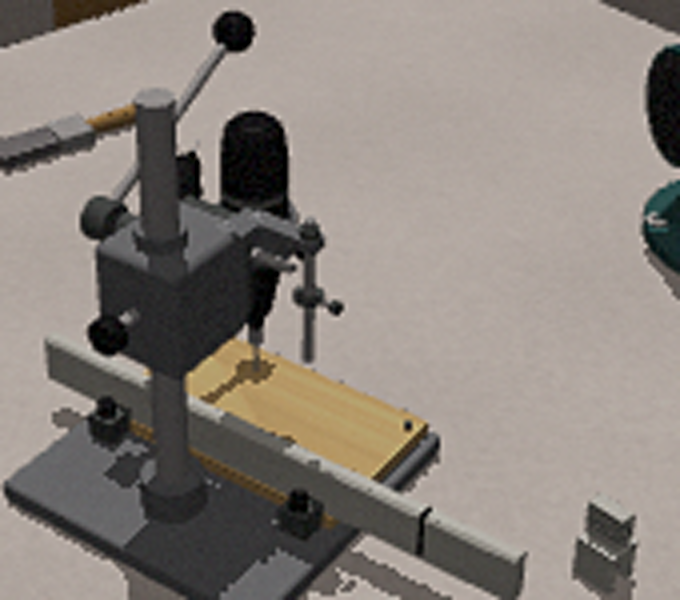

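View pics/z2.png

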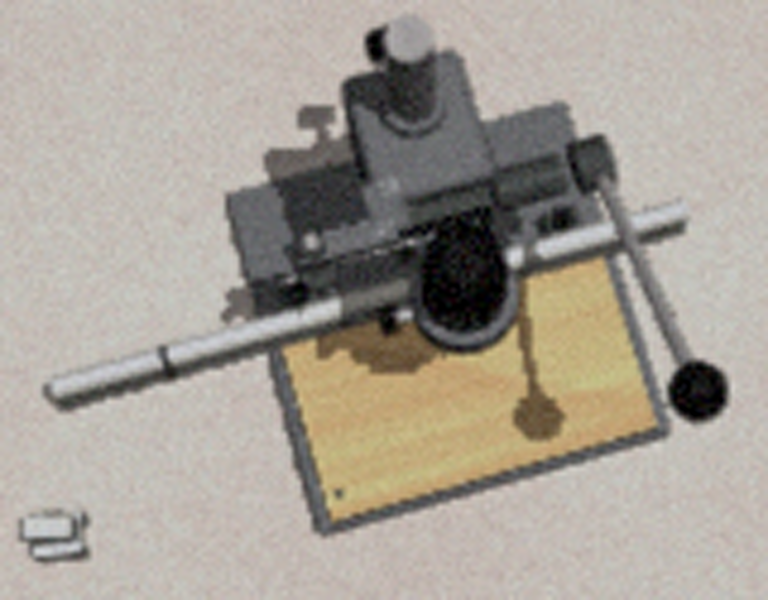

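z1 (scale 4, offset 215,145) shows the knob at (234,32), the collar at (308,297), the pointer tip at (291,267) and the line top at (425,513). z2 (scale 4.8, offset 180,150) shows the fence ends at (52,388) and (685,213), the line at (168,358), the knob at (698,390) and the stop grip top at (48,525).

```bash
python3 - <<'E'
from h import *
np.set_printoptions(precision=4,suppress=True)
s=cam('scene');t=cam('top')
S=lambda u,v:(215-.375+u/4,145-.375+v/4)
T=lambda u,v:(180-.4+u/4.8,150-.4+v/4.8)
fl=onz(t,T(52,388),.07);fr=onz(t,T(685,213),.07)
print('fence',fl,fr,np.linalg.norm(fl-fr))
# fence center y =45 mm
yv=(fl-fr)/np.linalg.norm(fl-fr); yaw=np.arctan2(-yv[0],yv[1]);print('yaw',yaw)
xv=np.array([yv[1],-yv[0],0]);mid=(fl+fr)/2
O=mid-xv*.010-yv*.045;O[2]=0;print('O',O)
W=lambda x,y,z:O+xv*x+yv*y+np.array([0,0,z])
L=lambda p:(xv@(p-O),yv@(p-O),p[2])
print('fence R pred',proj(t,W(10,-.165,.07)*0+W(.01,-.165,.07)))
lt=onz(t,T(168,358),.07);ls=onz(s,S(427,511),.07)
print('line top',L(lt),'scene',L(ls))
k=tri([(t,T(698,390)),(s,S(234,32))]);print('knob',k,L(k), 'reproj',proj(t,k),proj(s,k))
g=tri([(t,T(48,525)),(s,S(611,508))]);print('grip',g,onz(t,T(48,525),.064),onz(s,S(611,508),.064))
# col plane x=0,y=75 rod ; collar height from scene
from scipy.optimize import minimize_scalar
def zfit(px,x,y):
    f=lambda z:np.linalg.norm(proj(s,W(x,y,z))-px); r=minimize_scalar(f,bounds=(.05,.35),method='bounded'); return r.x,r.fun
print('collar z',zfit(S(308,297),0,.075),'ptr',zfit(S(291,267),0,.062), 'rod top',zfit(S(309,228),0,.075))
print('col top resid',proj(s,W(.062,0,.353)),S(155,98),proj(t,W(.062,0,.353)),T(410,40))
st=ctrl.state();print(st['tool_pos'],st['ee_rot'],st['time'],st['gripper_width'],st['contact_force'])
c=cam('wrist');print('wrist cam',-c['R'].T@c['t'],c['R'][2]);save(c,'w0.png')
print(proj(c,g))
E
```

```text
fence [0.5322 0.1963 0.07  ] [ 0.6349 -0.2085  0.07  ] 0.41760467569441806
yaw 0.24852208944962362
O [ 0.585  -0.0521  0.    ]
fence R pred [322.6788 193.8726]
line top (np.float64(0.008700995061755035), np.float64(0.178880219834154), np.float64(0.07000000000000006)) scene (np.float64(0.011079019950119), np.float64(0.1828550574408537), np.float64(0.07000000000000006))
knob [ 0.4735 -0.1796  0.2921] (np.float64(-0.13935374134822637), np.float64(-0.09612788916799632), np.float64(0.292092728699837)) reproj [324.6322 231.2814] [272.6652 152.5095]
grip [0.4458 0.2    0.0627] [0.4465 0.1986 0.064 ] [0.446  0.2019 0.064 ]
collar z (np.float64(0.1972808385035411), np.float64(0.3495085954865672)) ptr (np.float64(0.2165491026928943), np.float64(0.7390351415658255)) rod top (np.float64(0.2526044685116399), np.float64(0.34403512581566753))
col top resid [253.4944 168.6685] (253.375, 169.125) [264.7917 158.704 ] (265.01666666666665, 157.93333333333334)
[0.1839 0.5184 0.4047] [0.1696 0.9855 0.0001 0.    ] 1.3 0.9986449483477 [ 0.3216 -0.1591  0.0366]
wrist cam [0.1133 0.5431 0.3841] [ 0.2473 -0.0879 -0.965 ]
[107.6381 465.2201]
```

The measurements agree: the fence comes out at 417.6 mm against 420, the knob at z 0.292, the rod top at 0.2526 against 0.254, and the grip top at 0.063 against 0.064. I'll move over the stop to look from close by.

{"fn": "jog_arm", "kwargs": {
  "travel": [
    [-0.88,-0.53,0],
    [-0.88,-0.53,0],
    [-0.88,-0.53,0],
    [-0.88,-0.53,0],
    [-0.88,-0.53,0]
  ],
  "turn": [
    [0,0,0.783],
    [0,0,0.783],
    [0,0,0.783],
    [0,0,0.783],
    [0,0,0.783]
  ],
  "fingers": -1,
  "newtons": 30
}}

```text
time: 1.77
tool_pos: [0.315, 0.3579, 0.4048]
ee_rot: [0.462, 0.887, 0.0, 0.0]
contact_force: [0.7, -0.0, -0.9]
gripper_width: 1.001
grasp_force: 0.0
```

{"fn": "jog_arm", "kwargs": {
  "travel": [
    [-1,0.08,0],
    [-1,0.08,0],
    [-1,0.08,0],
    [-1,0.08,0],
    [-1,0.08,0]
  ],
  "turn": [
    [0,0,0.783],
    [0,0,0.783],
    [0,0,0.783],
    [0,0,0.783],
    [0,0,0.783]
  ]
}}

```text
time: 2.18
tool_pos: [0.444, 0.2031, 0.4049]
ee_rot: [0.71, 0.704, 0.0, 0.0]
contact_force: [-0.0, 0.3, 1.0]
gripper_width: 1.0
grasp_force: 0.0
```

```bash
python3 - <<'E'
from h import *
np.set_printoptions(precision=4,suppress=True)
st=ctrl.state();print(st['time'],st['tool_pos'],st['ee_rot'],st['q'])
c=cam('wrist');save(c,'w1.png')
print(proj(c,[.446,.2,.064]))
for q in ['fence_stop','fence_line']:
    for d in cut_out('wrist',q)[:2]: print(q,d['score'],d['location'],d['region'].sum())
E
```

```text
2.1833 [0.444  0.2031 0.4049] [0.7097 0.7045 0.0003 0.0004] [ 0.3131 -0.0514  1.5111 -0.0005  1.681   0.3205]
[275.0915 198.5093]
fence_stop 0.93 [277.9, 190.7] 912
fence_stop 0.4 [360.9, 359.5] 10281
```

View pics/w1.png

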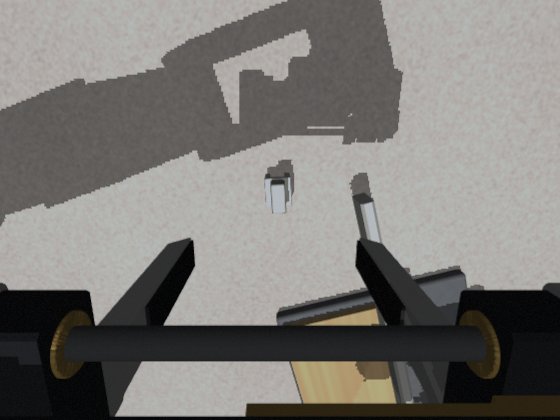

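The wrist view shows the stop at about (278,192), standing nearly square to the tool, with the fence end at (363,198). I'll fit the outlines.

```bash
python3 - <<'E'
from h import *
np.set_printoptions(precision=4,suppress=True)
c=cam('wrist')
a=c['pixels']
A=cv2.cvtColor(a[150:240,230:420],cv2.COLOR_RGB2BGR)
cv2.imwrite('pics/w1z.png',cv2.resize(A,(760,360),interpolation=cv2.INTER_CUBIC))
def corners(cx,cy,yaw,w,l,z):
    R=np.array([[np.cos(yaw),-np.sin(yaw)],[np.sin(yaw),np.cos(yaw)]])
    return [proj(c,[*(np.array([cx,cy])+R@np.array(v)),z]) for v in [(-w,-l),(w,-l),(w,l),(-w,l)]]
from scipy.optimize import minimize
d=cut_out('wrist','fence_stop')[0]; m=d['region'].astype(np.uint8)
print(cv2.minAreaRect(np.argwhere(m)[:,::-1].astype(np.float32)))
big=lambda P:np.round(np.array(P)*8).astype(np.int32)
def sil(cx,cy,yaw):
    im=np.zeros((420,560),np.uint8)
    for w,l,z0,z1 in [(.014,.016,0,.034),(.007,.015,.034,.064)]:
        P=np.array(corners(cx,cy,yaw,w,l,z0)+corners(cx,cy,yaw,w,l,z1),np.float32)
        cv2.fillConvexPoly(im,big(cv2.convexHull(P)[:,0]),1,shift=3)
    return im
def cost(p):
    s=sil(p[0],p[1],p[2]); return -(s&m).sum()/(s|m).sum()
best=min((minimize(cost,[.446,.2,y],method='Nelder-Mead',options=dict(initial_simplex=[[.446,.2,y],[.452,.2,y],[.446,.207,y],[.446,.2,y+.15]])) for y in (-.2,-.1,0,.1,.2)),key=lambda r:r.fun)
print(best.x,best.fun)
E
```

```text
((278.5396728515625, 194.6741485595703), (40.75308609008789, 26.366188049316406), 86.633544921875)
[ 0.462   0.2443 -0.8   ] 0.0<stdin>:21: RuntimeWarning: overflow encountered in scalar negative
```

View pics/w1z.png

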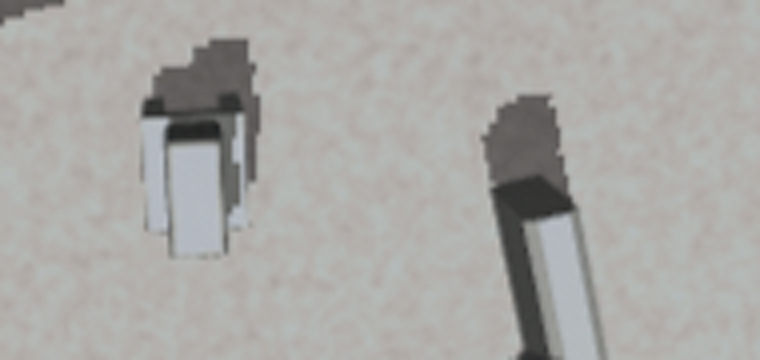

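The grip-top corners in the zoom (scale 4, offset 230,150) are (167,142), (221,140), (227,256) and (170,257). The fence end's flat-top corners are about (525,221) and (576,210).

```bash
cat >> h.py <<'E'
from scipy.spatial.transform import Rotation as Rot
def totool(target_pos,target_yaw_y):
    """world target (tool down, tool y at yaw) -> normalised travel, turn"""
    st=ctrl.state();R=Rot.from_quat(st['ee_rot']);p=np.array(st['tool_pos'])
    y=target_yaw_y;Y=np.array([np.cos(y),np.sin(y),0]);Z=np.array([0,0,-1.]);M=np.column_stack([np.cross(Y,Z),Y,Z])
    return R.inv().apply(np.array(target_pos)-p)/.2,(R.inv()*Rot.from_matrix(M)).as_rotvec()/(np.pi/4)
E
python3 - <<'E'
from h import *
np.set_printoptions(precision=4,suppress=True)
c=cam('wrist');U=lambda u,v:(230-.375+u/4,150-.375+v/4)
P=[onz(c,U(*p),.064) for p in [(167,142),(221,140),(227,256),(170,257)]]
P=np.array(P);print(P,np.linalg.norm(P-np.roll(P,-1,0),axis=1));g=P.mean(0);print(g)
e=P[0]+P[1]-P[2]-P[3];print('yaw of long axis from y',np.arctan2(-e[0],e[1]))
for p in [(525,221),(576,210)]: print(onz(c,U(*p),.07))
st=ctrl.state();print(st['tool_pos'])
yaw=np.arctan2(-e[0],e[1])
print(totool([g[0],g[1],.229],yaw),totool([g[0],g[1],.229],0))
E
```

```text
[[0.4404 0.2164 0.064 ]
 [0.4537 0.2169 0.064 ]
 [0.4555 0.1873 0.064 ]
 [0.4412 0.187  0.064 ]] [0.0133 0.0297 0.0143 0.0294]
[0.4477 0.2019 0.064 ]
yaw of long axis from y 0.04305735966649886
[0.528  0.1982 0.07  ]
[0.5403 0.201  0.07  ]
[0.4422 0.2062 0.4047]
(array([-0.0218,  0.0273,  0.8786]), array([-0.0003, -0.0008, -0.0524])) (array([-0.0218,  0.0273,  0.8786]), array([-0.0003, -0.0008,  0.0024]))
```

{"fn": "jog_arm", "kwargs": {
  "travel": [
    [-0.022,0.027,0.6],
    [-0.022,0.027,0.7],
    [-0.022,0.027,0.81],
    [-0.022,0.027,0.81],
    [-0.022,0.027,0.81]
  ],
  "turn": [
    [0,0,-0.052],
    [0,0,-0.052],
    [0,0,-0.052],
    [0,0,-0.052],
    [0,0,-0.052]
  ]
}}

```text
time: 2.9
tool_pos: [0.4439, 0.2014, 0.2344]
ee_rot: [0.691, 0.723, -0.007, -0.004]
contact_force: [-2.2, 0.0, -1.1]
gripper_width: 1.0
grasp_force: 0.0
```

{"fn": "jog_arm", "kwargs": {
  "travel": [
    [0,0,0],
    [0,0,0]
  ],
  "turn": [
    [0,0,0],
    [0,0,0]
  ]
}}

```text
time: 3.07
tool_pos: [0.4486, 0.2023, 0.2451]
ee_rot: [0.692, 0.722, 0.002, 0.001]
contact_force: [0.1, -0.7, 0.3]
gripper_width: 0.997
grasp_force: 0.0
```

```bash
python3 - <<'E'
from h import *
np.set_printoptions(precision=4,suppress=True)
st=ctrl.state();print(st['time'],st['tool_pos'])
print(totool([.4477,.2019,.238],.043))
E
```

```text
3.0667 [0.4486 0.2023 0.2451]
(array([-0.0019, -0.0046,  0.0356]), array([ 0.0045, -0.0016, -0.0002]))
```

{"fn": "jog_arm", "kwargs": {
  "travel": [
    [-0.002,-0.004,0.02],
    [-0.002,-0.004,0.033],
    [-0.002,-0.004,0.033]
  ],
  "turn": [
    [0,0,0],
    [0,0,0],
    [0,0,0]
  ]
}}

```text
time: 3.32
tool_pos: [0.4478, 0.201, 0.2376]
ee_rot: [0.692, 0.722, 0.001, 0.001]
contact_force: [0.1, 0.1, 0.2]
gripper_width: 1.001
grasp_force: 0.0
```

{"fn": "jog_arm", "kwargs": {
  "travel": [
    [0,0,0],
    [0,0,0],
    [0,0,0],
    [0,0,0],
    [0,0,0]
  ],
  "turn": [
    [0,0,0],
    [0,0,0],
    [0,0,0],
    [0,0,0],
    [0,0,0]
  ],
  "fingers": 1,
  "newtons": 25
}}

```text
time: 3.73
tool_pos: [0.4474, 0.2006, 0.2362]
ee_rot: [0.693, 0.721, 0.0, 0.0]
contact_force: [-0.5, 0.0, -0.4]
gripper_width: 0.685
grasp_force: 0.0
```

{"fn": "jog_arm", "kwargs": {
  "travel": [
    [0,0,0],
    [0,0,0],
    [0,0,0],
    [0,0,0],
    [0,0,0]
  ],
  "turn": [
    [0,0,0],
    [0,0,0],
    [0,0,0],
    [0,0,0],
    [0,0,0]
  ]
}}

```text
time: 4.15
tool_pos: [0.4474, 0.2007, 0.236]
ee_rot: [0.692, 0.721, -0.0, -0.0]
contact_force: [0.5, -0.0, 0.3]
gripper_width: 0.326
grasp_force: 0.0
```

{"fn": "jog_arm", "kwargs": {
  "travel": [
    [0,0,0],
    [0,0,0],
    [0,0,0],
    [0,0,0],
    [0,0,0]
  ],
  "turn": [
    [0,0,0],
    [0,0,0],
    [0,0,0],
    [0,0,0],
    [0,0,0]
  ]
}}

```text
time: 4.57
tool_pos: [0.4474, 0.2007, 0.236]
ee_rot: [0.693, 0.721, 0.0, -0.0]
contact_force: [-0.1, 0.2, 0.2]
gripper_width: 0.147
grasp_force: 25.0
```

{"fn": "jog_arm", "kwargs": {
  "travel": [
    [0,0,-0.1],
    [0,0,-0.3],
    [0,0,-0.5],
    [0,0,-0.7],
    [0,0,-0.7]
  ],
  "turn": [
    [0,0,0],
    [0,0,0],
    [0,0,0],
    [0,0,0],
    [0,0,0]
  ]
}}

```text
time: 4.98
tool_pos: [0.4485, 0.2011, 0.3856]
ee_rot: [0.692, 0.721, 0.007, 0.004]
contact_force: [0.6, 0.8, -0.6]
gripper_width: 0.152
grasp_force: 25.0
```

```bash
python3 - <<'E'
from h import *
np.set_printoptions(precision=4,suppress=True)
st=ctrl.state();print(st['time'],st['tool_pos'],st['gripper_width'],st['grasp_force'],st['contact_force'])
print(totool([.49,.225,.40],-.2485), totool([.49,.225,.40],.2485))
E
```

```text
4.9833 [0.4485 0.2011 0.3856] 0.15154651342796352 24.985692501068115 [ 0.6474  0.7612 -0.6037]
(array([ 0.1111,  0.2133, -0.0682]), array([ 0.0195, -0.0087,  0.3686])) (array([ 0.1111,  0.2133, -0.0682]), array([ 0.021 , -0.0037, -0.2642]))
```

Gripped at 13.9 mm. Next I'll look at the felt line from close by, with the tool offset toward the drill so the line is in view.

```bash
python3 - <<'E'
from h import *
np.set_printoptions(precision=4,suppress=True)
print(totool([.560,.086,.385],.2485))
E
```

```text
(array([-0.598 ,  0.5333,  0.0087]), array([ 0.021 , -0.0037, -0.2642]))
```

{"fn": "jog_arm", "kwargs": {
  "travel": [
    [-0.15,0.13,0.009],
    [-0.3,0.26,0.009],
    [-0.45,0.4,0.009],
    [-0.55,0.49,0.009],
    [-0.6,0.533,0.009]
  ],
  "turn": [
    [0,0,-0.08],
    [0,0,-0.16],
    [0,0,-0.22],
    [0,0,-0.264],
    [0,0,-0.264]
  ]
}}

```text
time: 5.4
tool_pos: [0.5606, 0.0825, 0.3727]
ee_rot: [0.615, 0.788, -0.001, -0.0]
contact_force: [0.3, -0.2, -2.1]
gripper_width: 0.147
grasp_force: 25.0
```

{"fn": "jog_arm", "kwargs": {
  "travel": [
    [0,0,0],
    [0,0,0],
    [0,0,0]
  ],
  "turn": [
    [0,0,0],
    [0,0,0],
    [0,0,0]
  ]
}}

```text
time: 5.65
tool_pos: [0.5581, 0.0861, 0.3738]
ee_rot: [0.614, 0.789, -0.0, -0.001]
contact_force: [-0.3, -0.2, -1.8]
gripper_width: 0.141
grasp_force: 25.0
```

```bash
python3 - <<'E'
from h import *
np.set_printoptions(precision=4,suppress=True)
st=ctrl.state();print(st['time'],st['tool_pos'],st['ee_rot'],st['gripper_width'],st['grasp_force'],st['contact_force'])
c=cam('wrist');save(c,'w2.png')
A=cv2.cvtColor(c['pixels'],cv2.COLOR_RGB2BGR)[50:350,100:500]
cv2.imwrite('pics/w2z.png',cv2.resize(A,(800,600),interpolation=cv2.INTER_CUBIC))
for q in ['fence_line','depth_index','depth_pointer','fence_end']:
    for d in cut_out('wrist',q)[:2]: print(q,d['score'],d['location'],d['region'].sum())
E
```

```text
5.65 [0.5581 0.0861 0.3738] [ 0.6138  0.7894 -0.0001 -0.0009] 0.14087742020306782 24.985757768154144 [-0.3152 -0.2165 -1.7994]
fence_line 0.59 [285.8, 161.5] 78
depth_index 0.76 [272.5, 376.9] 894
fence_end 0.61 [298.0, 237.0] 17218
```

View pics/w2z.png

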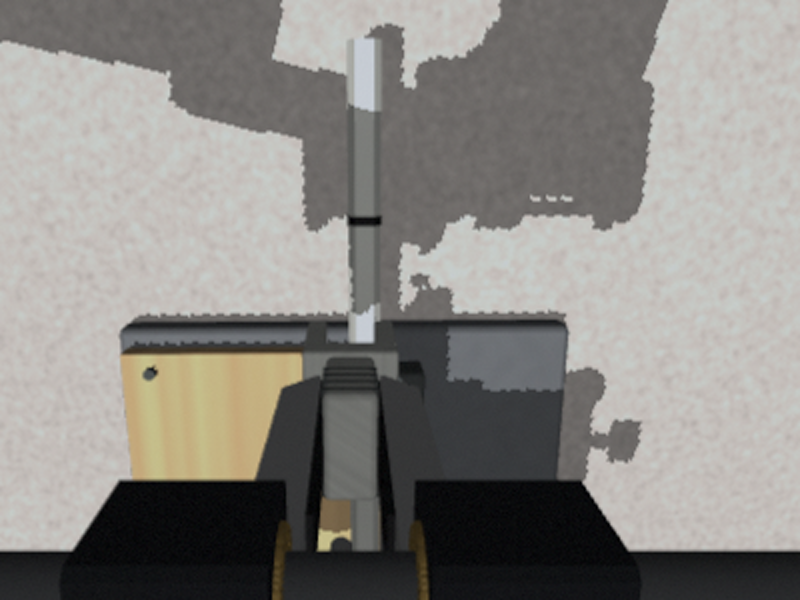

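The line's middle is at (364,220) in the zoom (scale 2, offset 100,50), the fence end at (363,38), and the held stop's bridge edge at about (303..398,350). I'll compare these with the model.

```bash
python3 - <<'E'
from h import *
np.set_printoptions(precision=4,suppress=True)
c=cam('wrist');a=c['pixels'].astype(float).sum(2)
U=lambda u,v:(100-.25+u/2,50-.25+v/2)
l=onz(c,U(364,220.5),.07);e=onz(c,U(364,38),.07);n=onz(c,U(362.5,330),.07)
print('line',l,'end',e,'near',n)
d=e-n;print('yaw',np.arctan2(-d[0],d[1]),'end-line',np.linalg.norm(e-l))
print('dark rows',a[150:172,282].astype(int))
st=ctrl.state();p=np.array(st['tool_pos']);R=Rot.from_quat(st['ee_rot']).as_matrix()
for off in [(.0012,.0)]:
  for nm,v in dict(bl=(.016,-.014,.202),br=(.016,.014,.202),leglb=(.016,-.014,.236),legrb=(.016,.014,.236),gl=(.015,-.007,.172),gr=(.015,.007,.172),gnl=(-.015,-.007,.172)).items():
    q=proj(c,p+R@np.array([v[0]+off[0],v[1]+off[1],v[2]])); print(nm,q,(q-[99.75,49.75])*2)
o=np.array([.585,-.0521,0]);yv=np.array([-.246,.9693,0]);xv=np.array([.9693,.246,0])
for P in (l,e,n,p+R@[.0012,0,.2]): print(xv@(P-o),yv@(P-o))
E
```

```text
line [0.5553 0.1261 0.07  ] end [0.5369 0.1962 0.07  ] near [0.5671 0.0788 0.07  ]
yaw 0.25112489761945744 end-line 0.07249446034532916
dark rows [367 369 363 366 364 363 367 293  97  54  49  55 247 367 363 368 366 367
 364 364 364 365]
bl [248.5167 221.7166] [297.5334 343.9332]
br [297.3681 221.7984] [395.2362 344.0968]
leglb [252.3958 206.2613] [305.2916 313.0227]
legrb [294.0659 206.331 ] [388.6318 313.1621]
gl [258.2111 242.5224] [316.9221 385.5448]
gr [286.9702 242.5705] [374.4404 385.6411]
gnl [258.8858 297.5659] [318.2716 495.6319]
0.015094022567448472 0.1800318272420632
0.014506821195460193 0.2525260295370843
0.014819736375160625 0.1312910383949412
0.008150051480993799 0.14159628305779365
```

```bash
python3 - <<'E'
import cv2
A=cv2.imread('pics/w2.png')[205:305,235:310]
cv2.imwrite('pics/w2y.png',cv2.resize(A,(450,600),interpolation=cv2.INTER_CUBIC))
E
```

```text
(no output)
```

View pics/w2y.png

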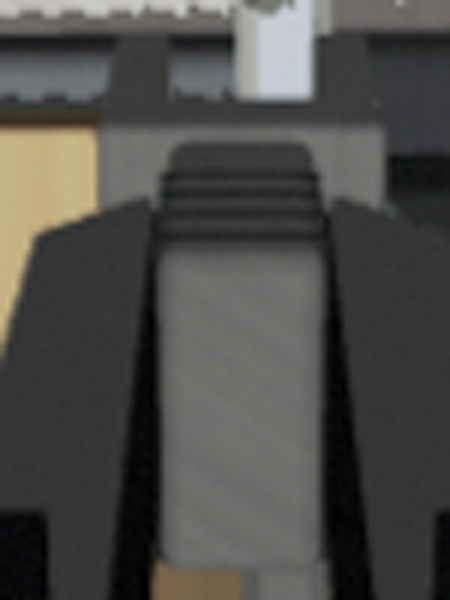

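The bridge edge sits 2 to 3 px off the prediction, so the wrist camera has a bias of about 1.5 mm. I'll lower the stop to just above the fence, right of the line, and measure stop against line at nearly the same height, where that bias cancels.

{"fn": "jog_arm", "kwargs": {
  "travel": [
    [0.015,0.01,0.05],
    [0.03,0.025,0.1],
    [0.03,0.025,0.16],
    [0.03,0.025,0.22],
    [0.03,0.025,0.25]
  ],
  "turn": [
    [0,0,0],
    [0,0,0],
    [0,0,0],
    [0,0,0],
    [0,0,0]
  ]
}}

```text
time: 6.37
tool_pos: [0.5616, 0.0923, 0.3207]
ee_rot: [0.614, 0.789, -0.002, -0.002]
contact_force: [-0.3, -0.4, -1.5]
gripper_width: 0.149
grasp_force: 25.0
```

{"fn": "jog_arm", "kwargs": {
  "travel": [
    [0,0,0],
    [0,0,0],
    [0,0,0]
  ],
  "turn": [
    [0,0,0],
    [0,0,0],
    [0,0,0]
  ]
}}

```text
time: 6.62
tool_pos: [0.5623, 0.0921, 0.3247]
ee_rot: [0.614, 0.789, 0.0, 0.0]
contact_force: [-0.8, -0.5, -2.2]
gripper_width: 0.15
grasp_force: 25.0
```

```bash
python3 - <<'E'
from h import *
np.set_printoptions(precision=4,suppress=True)
st=ctrl.state();print(st['time'],st['tool_pos'],st['ee_rot'],st['gripper_width'],st['contact_force'])
c=cam('wrist');save(c,'w3.png')
A=cv2.cvtColor(c['pixels'],cv2.COLOR_RGB2BGR)[100:300,180:380]
cv2.imwrite('pics/w3z.png',cv2.resize(A,(600,600),interpolation=cv2.INTER_CUBIC))
E
```

```text
6.6167 [0.5623 0.0921 0.3247] [0.6142 0.7891 0.0003 0.0003] 0.14958196799082393 [-0.8001 -0.5263 -2.1581]
```

View pics/w3z.png

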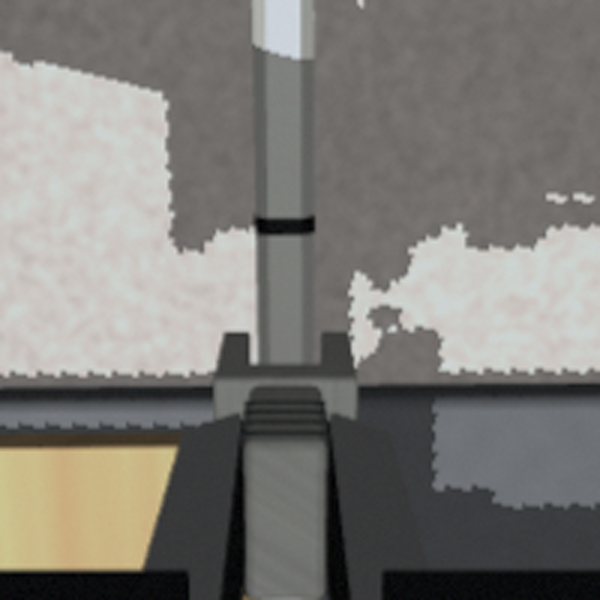

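The slot centre (287) and fence centre (286) line up. The leg-bottom edge is at row 332 and the line's middle at row 224.5.

```bash
python3 - <<'E'
from h import *
np.set_printoptions(precision=4,suppress=True)
c=cam('wrist');st=ctrl.state();p=np.array(st['tool_pos']);R=Rot.from_quat(st['ee_rot']).as_matrix()
U=lambda u,v:(180-1/3+u/3,100-1/3+v/3)
zb=p[2]-.236
l=onz(c,U(286,224.5),.07)
t=lambda P:R.T@(P-p)
print('zb',zb,'line tool',t(l),'world',l)
for (u,v,z) in [(224,333,zb),(350,333,zb),(250,333,zb),(324,333,zb),(214,380,zb+.034),(357,378,zb+.034),(244,438,zb+.064),(328,437,zb+.064),(244,597,zb+.064),(328,597,zb+.064),(257,224,.067),(315,224,.067)]:
    print((u,v),t(onz(c,U(u,v),z)))
E
```

```text
zb 0.0892332952065385 line tool [0.0353 0.0012 0.2552] world [0.5553 0.1267 0.07  ]
(224, 333) [ 0.014  -0.0127  0.236 ]
(350, 333) [0.014  0.0156 0.236 ]
(250, 333) [ 0.014  -0.0069  0.236 ]
(324, 333) [0.014  0.0097 0.236 ]
(214, 380) [ 0.0143 -0.0126  0.202 ]
(357, 378) [0.0147 0.0148 0.202 ]
(244, 438) [ 0.0145 -0.0056  0.172 ]
(328, 437) [0.0146 0.008  0.172 ]
(244, 597) [-0.0145 -0.0059  0.172 ]
(328, 597) [-0.0145  0.0084  0.172 ]
(257, 224) [ 0.0349 -0.0058  0.2582]
(315, 224) [0.035  0.0082 0.2582]
```

{"fn": "jog_arm", "kwargs": {
  "travel": [
    [0.1,0,0],
    [0.2,0,0],
    [0.265,0,0],
    [0.265,0,0],
    [0.265,0,0]
  ],
  "turn": [
    [0,0,0],
    [0,0,0],
    [0,0,0],
    [0,0,0],
    [0,0,0]
  ]
}}

```text
time: 7.13
tool_pos: [0.5491, 0.1439, 0.3248]
ee_rot: [0.614, 0.79, 0.0, 0.001]
contact_force: [-0.5, -0.1, -1.6]
gripper_width: 0.15
grasp_force: 25.0
```

{"fn": "jog_arm", "kwargs": {
  "travel": [
    [0,0,0.03],
    [0,0,0.06],
    [0,0,0.09],
    [0,0,0.11],
    [0,0,0.11]
  ],
  "turn": [
    [0,0,0],
    [0,0,0],
    [0,0,0],
    [0,0,0],
    [0,0,0]
  ]
}}

```text
time: 7.55
tool_pos: [0.549, 0.143, 0.3004]
ee_rot: [0.614, 0.789, -0.001, -0.001]
contact_force: [-0.4, 1.0, -2.8]
gripper_width: 0.146
grasp_force: 25.0
```

```bash
python3 - <<'E'
from h import *
np.set_printoptions(precision=4,suppress=True)
st=ctrl.state();p=np.array(st['tool_pos']);R=Rot.from_quat(st['ee_rot']).as_matrix();print(st['time'],p,st['contact_force'],st['gripper_width'])
print('offset wanted -.0178:',R.T@(np.array([.5553,.1267,.07])-p))
E
```

```text
7.55 [0.549  0.143  0.3004] [-0.3643  1.0209 -2.8   ] 0.1457691878101351
offset wanted -.0178: [-0.0174  0.0027  0.2304]
```

{"fn": "jog_arm", "kwargs": {
  "travel": [
    [0,0.006,0],
    [0,0.006,0.03],
    [0,0.006,0.05],
    [0,0.006,0.07],
    [0,0.006,0.082]
  ],
  "turn": [
    [0,0,0],
    [0,0,0],
    [0,0,0],
    [0,0,0],
    [0,0,0]
  ]
}}

```text
time: 7.97
tool_pos: [0.5502, 0.1439, 0.2851]
ee_rot: [0.614, 0.789, -0.0, -0.0]
contact_force: [-1.1, 0.3, -1.1]
gripper_width: 0.149
grasp_force: 25.0
```

{"fn": "jog_arm", "kwargs": {
  "travel": [
    [0,0,0],
    [0,0,0],
    [0,0,0]
  ],
  "turn": [
    [0,0,0],
    [0,0,0],
    [0,0,0]
  ]
}}

```text
time: 8.22
tool_pos: [0.5502, 0.1439, 0.2857]
ee_rot: [0.614, 0.789, -0.0, -0.0]
contact_force: [-1.1, -0.1, -1.9]
gripper_width: 0.147
grasp_force: 25.0
```

{"fn": "jog_arm", "kwargs": {
  "travel": [
    [0,0,0.007],
    [0,0,0.014],
    [0,0,0.018],
    [0,0,0.018]
  ],
  "turn": [
    [0,0,0],
    [0,0,0],
    [0,0,0],
    [0,0,0]
  ]
}}

```text
time: 8.55
tool_pos: [0.5502, 0.1438, 0.2822]
ee_rot: [0.614, 0.789, -0.0, -0.0]
contact_force: [-2.1, -0.4, 0.2]
gripper_width: 0.151
grasp_force: 25.0
```

{"fn": "jog_arm", "kwargs": {
  "travel": [
    [0,0,0],
    [0,0,0]
  ],
  "turn": [
    [0,0,0],
    [0,0,0]
  ]
}}

```text
time: 8.72
tool_pos: [0.5502, 0.1438, 0.2822]
ee_rot: [0.614, 0.789, -0.0, -0.0]
contact_force: [-2.1, -0.6, -0.9]
gripper_width: 0.146
grasp_force: 25.0
```

{"fn": "jog_arm", "kwargs": {
  "travel": [
    [0,0,0],
    [0,0,0],
    [0,0,0],
    [0,0,0],
    [0,0,0]
  ],
  "turn": [
    [0,0,0],
    [0,0,0],
    [0,0,0],
    [0,0,0],
    [0,0,0]
  ],
  "fingers": 0
}}

```text
time: 9.13
tool_pos: [0.5505, 0.1439, 0.2827]
ee_rot: [0.614, 0.789, 0.001, 0.0]
contact_force: [0.1, -0.7, -0.4]
gripper_width: 0.462
grasp_force: 0.0
```

{"fn": "jog_arm", "kwargs": {
  "travel": [
    [0,0,-0.1],
    [0,0,-0.3],
    [0,0,-0.5],
    [0,0,-0.7],
    [0,0,-0.7]
  ],
  "turn": [
    [0,0,0],
    [0,0,0],
    [0,0,0],
    [0,0,0],
    [0,0,0]
  ]
}}

```text
time: 9.55
tool_pos: [0.5507, 0.144, 0.4331]
ee_rot: [0.614, 0.789, 0.007, 0.006]
contact_force: [0.6, -0.3, 1.3]
gripper_width: 0.498
grasp_force: 0.0
```

{"fn": "jog_arm", "kwargs": {
  "travel": [
    [-0.2,0,0],
    [-0.4,0,0],
    [-0.6,0,0],
    [-0.6,0,0],
    [-0.6,0,0]
  ],
  "turn": [
    [0,0,0],
    [0,0,0],
    [0,0,0],
    [0,0,0],
    [0,0,0]
  ]
}}

```text
time: 9.97
tool_pos: [0.5802, 0.0256, 0.4218]
ee_rot: [0.616, 0.788, 0.0, -0.0]
contact_force: [-0.2, -0.1, -0.6]
gripper_width: 0.502
grasp_force: 0.0
```

```bash
python3 - <<'E'
from h import *
np.set_printoptions(precision=4,suppress=True)
st=ctrl.state();print(st['time'],st['tool_pos'],st['ee_rot'],st['gripper_width'],st['q'])
c=cam('wrist');s=cam('scene');save(c,'w4.png');save(s,'s4.png')
print(proj(c,[.5503,.144,.11]),proj(c,[.5553,.1267,.07]))
A=cv2.cvtColor(c['pixels'],cv2.COLOR_RGB2BGR)[60:260,180:360]
B=cv2.imread('pics/s4.png')[170:300,225:355]
B=cv2.cvtColor(s['pixels'],cv2.COLOR_RGB2BGR)[170:300,235:352]
cv2.imwrite('pics/z4.png',np.hstack([cv2.resize(A,(400,444),interpolation=cv2.INTER_CUBIC),cv2.resize(B,(400,444),interpolation=cv2.INTER_CUBIC)]))
E
```

```text
9.9667 [0.5802 0.0256 0.4218] [ 0.6157  0.788   0.0001 -0.0002] 0.5024398966889642 [-0.0537  0.1536  1.2636  0.0003  1.7246 -0.298 ]
[273.2147  56.5548] [274.1338  84.7542]
```

View pics/z4.png

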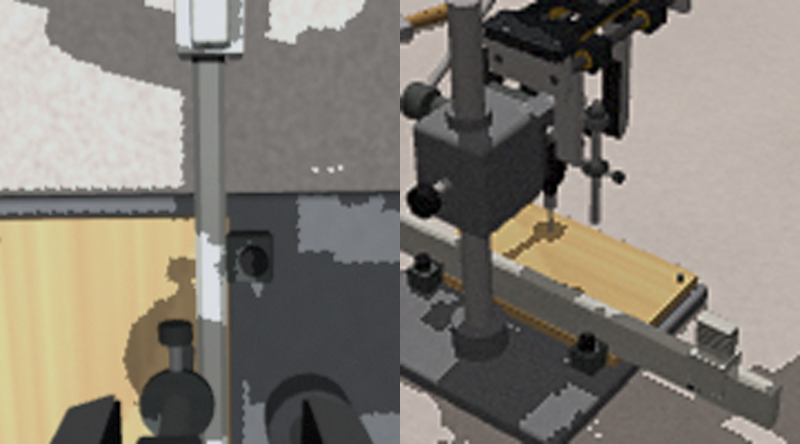

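The stop hangs on the fence with its drill-side edge at the line. That was my last allowed picture view, so I'll go on numerically. I'll check the visible strip of the line and raise the arm clear.

```bash
python3 - <<'E'
import cv2
a=cv2.imread('pics/w4.png',0); print(a[70:104,272:276].mean(1).astype(int))
b=cv2.imread('pics/scene0.png',0)
print(b[206:226,282:304])
E
```

```text
[221 221 220 221 221 221 221 213 172  99  57  63 130 146  58  33  23  56
 110 139 139 139 139 138 139 139 139 139 140 140 140 139 140 139]
[[ 40  42  39  32  36  49  34  37  40  39  47  41  34  33 142 171 170 169
  171 171 172 172]
 [ 41  42  34  35  36  30  30  25  41  39  33  35  40 142 175 171 169 167
  166 168 167 169]
 [ 67  41  41  37  30  31  67   3   0  51  40  29 141 174 171 172 171 173
  169 164 167 170]
 [ 78  81 129  71  33 115 188  75  14  56  59  84 177 173 169 167 169 171
  173 170 170 171]
 [ 79  81  79  78 104 159 181 183 112  61  54  79 175 171 169 169 168 169
  171 168 170 171]
 [ 45  61  60  69  76  77  59 148 152  58  52  83 174 172 171 171 172 170
  172 170 170 170]
 [  4  19  42  56  63  58  50 149 149  59  54  82 172 170 170 168 168 170
  171 169 171 171]
 [  4   0   0 144 152 122 175 176 146  57  52  79 176 170 169 171 170 169
  167 170 169 170]
 [  0   4  46 180 175 176 174 175 147  56  52  80 177 172 169 170 169 171
  169 169 168 169]
 [  0   0  53 178 174 174 173 178 153  56  52  81 177 173 171 170 170 172
  171 169 170 169]
 [  8   1 146 176 172 171 174 1
[... 199 characters left out ...]
2  54  71  64 151 174 172 172
  174 170 168 169]
 [  0  51 176 173 171 178  75  29  34  41  43  32  28  55 143 177 175 177
  173 171 172 172]
 [  0 145 175 167 170 176 113  30  27  35  26  31  32  61 105 144  65  91
  140 172 169 169]
 [  2 141 173 167 169 175 180 114  75  28  20  18 113 112  88  46  51  21
   51 176 170 169]
 [ 51 177 172 169 169 169 172 175 155  63  60  84 183 177 184  47  26   6
   63 173 170 169]
 [141 174 172 169 168 165 168 174 152  60  53  81 178 175 176 146  70  34
  174 172 169 169]
 [176 171 170 170 169 172 170 173 149  57  50  81 174 171 175 178 178 176
  175 169 170 169]
 [173 169 170 169 171 171 169 173 153  56  49 119 174 170 170 171 172 168
  170 169 167 170]]
```

{"fn": "jog_arm", "kwargs": {
  "travel": [
    [0,0,-0.1],
    [0,0,-0.3],
    [0,0,-0.5],
    [0,0,-0.6],
    [0,0,-0.6]
  ],
  "turn": [
    [0,0,0],
    [0,0,0],
    [0,0,0],
    [0,0,0],
    [0,0,0]
  ]
}}

```text
time: 10.48
tool_pos: [0.5785, 0.0295, 0.5496]
ee_rot: [0.613, 0.79, 0.004, 0.005]
contact_force: [0.7, -0.4, 1.4]
gripper_width: 0.499
grasp_force: 0.0
```

```bash
cat >> h.py <<'E'
from scipy.optimize import minimize_scalar
xv=np.array([.969,.2472,0]);yv=np.array([-.2472,.969,0])
# stand origin blended from top-view fence and wrist line (fence line centre)
O=np.array([.585,-.0521,0])
W=lambda x,y,z:O+xv*x+yv*y+np.array([0,0,z])
def zfit(c,px,x,y):
    r=minimize_scalar(lambda z:np.linalg.norm(proj(c,W(x,y,z))-np.array(px)),bounds=(.05,.35),method='bounded'); return round(r.x,4),np.round(proj(c,W(x,y,r.x))-np.array(px),2)
E
python3 - <<'E'
from h import *
np.set_printoptions(precision=4,suppress=True)
s=cam('scene')
print('ptr',zfit(s,(288.4,211.6),.004,.062),'collar',zfit(s,(291.8,218.8),0,.075))
print('px/mm',(proj(s,W(0,.075,.2))-proj(s,W(0,.075,.21)))/10)
st=ctrl.state();print(st['tool_pos'],st['q'])
c=cam('wrist')
t0=-c['R'].T@c['t']-np.array(st['tool_pos'])
# camera pose at w4: shift by tool translation
c['t']=-c['R']@(t0+np.array([.5802,.0256,.4218]))
a=onz(c,(273.6,83.6),.08);b=onz(c,(273.6,87.5),.07)
print('line mid - stop face (stand y)',yv@(b-a)+.002, 'want 0 (neg => stop left)')
k=W(-.1394,-.0961,.2921);print(k)
print(totool([.4735,-.1796,.549],.2485-np.pi/2))
E
```

```text
ptr (np.float64(0.218), array([-1.14, -0.01])) collar (np.float64(0.1975), array([0.19, 0.  ]))
px/mm [-0.0043  0.3053]
[0.579  0.0293 0.5462] [-0.0474  0.1708  0.9985  0.0005  1.9645 -0.2981]
line mid - stop face (stand y) -0.0005696454753609088 want 0 (neg => stop left)
[ 0.4737 -0.1797  0.2921]
(array([-0.8793, -0.7716, -0.03  ]), array([ 0.0031, -0.0023,  2.0027]))
```

Stop face to line is about 0.6 mm, which is good. Next I'll go over the knob in steps.

{"fn": "jog_arm", "kwargs": {
  "travel": [
    [0,-0.2,0],
    [-0.05,-0.4,0],
    [-0.1,-0.6,0],
    [-0.2,-0.77,0],
    [-0.3,-0.77,0]
  ],
  "turn": [
    [0,0,0.158],
    [0,0,0.316],
    [0,0,0.474],
    [0,0,0.632],
    [0,0,0.79]
  ],
  "fingers": -1
}}

```text
time: 11.0
tool_pos: [0.4407, -0.0681, 0.5414]
ee_rot: [0.827, 0.562, -0.001, -0.001]
contact_force: [1.1, 0.4, 0.7]
gripper_width: 0.818
grasp_force: 0.0
```

```bash
python3 - <<'E'
from h import *
np.set_printoptions(precision=4,suppress=True)
print(ctrl.state()['tool_pos'],totool([.4735,-.1796,.549],.2485-np.pi/2))
E
```

```text
[ 0.4407 -0.0681  0.5414] (array([-0.4578,  0.3578, -0.0387]), array([-0.0028,  0.0029,  1.2029]))
```

{"fn": "jog_arm", "kwargs": {
  "travel": [
    [-0.1,0.07,0],
    [-0.2,0.15,-0.02],
    [-0.3,0.24,-0.03],
    [-0.4,0.31,-0.04],
    [-0.457,0.358,-0.04]
  ],
  "turn": [
    [0,0,0.158],
    [0,0,0.316],
    [0,0,0.474],
    [0,0,0.632],
    [0,0,0.79]
  ]
}}

```text
time: 11.42
tool_pos: [0.4794, -0.1812, 0.5473]
ee_rot: [0.959, 0.282, -0.002, -0.001]
contact_force: [-0.2, -0.1, -0.4]
gripper_width: 1.002
grasp_force: 0.0
```

{"fn": "jog_arm", "kwargs": {
  "travel": [
    [0,0,0],
    [0,0,0],
    [0,0,0],
    [0,0,0],
    [0,0,0]
  ],
  "turn": [
    [0,0,0.15],
    [0,0,0.3],
    [0,0,0.41],
    [0,0,0.41],
    [0,0,0.41]
  ]
}}

```text
time: 11.83
tool_pos: [0.4791, -0.1792, 0.5481]
ee_rot: [0.992, 0.129, -0.002, -0.001]
contact_force: [0.2, 0.2, -0.5]
gripper_width: 1.002
grasp_force: 0.0
```

```bash
python3 - <<'E'
from h import *
np.set_printoptions(precision=4,suppress=True)
st=ctrl.state();print(st['time'],st['tool_pos'],st['q'],totool([.4735,-.1796,.475],.2485-np.pi/2))
c=cam('wrist');save(c,'w5.png');k=[.4735,-.1796,.2921]
print('knob pred px',proj(c,k))
for d in cut_out('wrist','lever_knob')[:2]:
    print(d['score'],d['location'],d['region'].sum(),cv2.boundingRect(d['region'].astype(np.uint8)),'world@z',onz(c,d['location'],.2921))
g=cv2.cvtColor(c['pixels'],cv2.COLOR_RGB2GRAY)
u,v=proj(c,k).astype(int)
print(g[max(v-50,0):v+50:4,u-50:u+50:4])
E
```

```text
11.8333 [ 0.4791 -0.1792  0.5481] [-0.469   0.0192  1.1594  0.0003  1.9669  0.8425] (array([-0.0264, -0.0044,  0.3654]), array([-0.0035,  0.0035,  0.0138]))
knob pred px [272.4148 230.2788]
0.94 [274.2, 140.7] 4347 (254, 3, 43, 245) world@z [ 0.5376 -0.1639  0.2921]
[[183 180 181 182 182 181 183 185 180 189 179 183 109 119 110 165 178 182
  184 178 176 180 181 180 186]
 [182 177 182 186 179 181 174 181 182 178 184 181 103  73  71 165 184 181
  183 181 180 182 178 178 180]
 [173 185 180 180 178 178 180 183 184 178 175 179 107  72  73 164 181 181
  183 187 182 177 181 183 182]
 [185 185 183 178 184 177 179 181 179 179 183 182 106  73  71 166 184 181
  184 181 187 176 180 182 178]
 [181 181 178 181 182 184 181 182 185 178 182 185 105 114  80 165 181 182
  178 181 177 184 181 180 182]
 [182 185 182 179 184 183 182 182 176 185 177 185 105  73 106 167 180 186
  182 181 181 180 182 178 178]
 [177 185 182 177 184 175 182 181 183 182 183 183  84  61  64 163 185 185
  180 182 177 182 180 183 181]
 [182 183 180 181 179 181 183 182 181 181 187   5   7   9   6   5  31 179
  185 184 187 183 177 18
[... 1092 characters left out ...]
83 181 184 183 187 181 184 185 181 183
  185 183 179 183 182 181 184]
 [184 181 186 186 182 184 183 180 182 179 184 183 179 184 180 182 181 183
  181 184 187 185 184 184 181]
 [186 182 185 183 185 183 183 181 182 182 184 184 181 183 183 185 179 179
  180 177 183 185 181 181 183]
 [185 185 184 185 185 185 183 185 183 185 179 186 186 180 178 179 183 179
  180 181 184 178 187 184 182]
 [185 182 184 177 182 183 180 182 185 185 183 184 182 182 183 183 184 184
  181 181 184 182 181 182 185]
 [184 186 185 185 182 182 185 184 183 183 183 179 186 183 187 188 188 184
  182 184 186 183 183 185 179]
 [179 184 183 183 187 186 183 182 179 187 182 184 184 186 183 186 183 178
  180 183 181 181 182 181 180]]
```

The wrist view puts the knob about 3 mm further along stand +x than I had estimated. I'll descend and grip it, with the fingers closing along the hub axis.

{"fn": "jog_arm", "kwargs": {
  "travel": [
    [-0.014,-0.004,0.1],
    [-0.014,-0.004,0.2],
    [-0.014,-0.004,0.28],
    [-0.014,-0.004,0.35],
    [-0.014,-0.004,0.375]
  ],
  "turn": [
    [0,0,0.014],
    [0,0,0.014],
    [0,0,0.014],
    [0,0,0.014],
    [0,0,0.014]
  ]
}}

```text
time: 12.35
tool_pos: [0.4756, -0.1792, 0.4722]
ee_rot: [0.992, 0.123, -0.002, -0.001]
contact_force: [-0.6, -0.3, -0.2]
gripper_width: 1.0
grasp_force: 0.0
```

{"fn": "jog_arm", "kwargs": {
  "travel": [
    [0,0,0],
    [0,0,0],
    [0,0,0],
    [0,0,0],
    [0,0,0]
  ],
  "turn": [
    [0,0,0],
    [0,0,0],
    [0,0,0],
    [0,0,0],
    [0,0,0]
  ],
  "fingers": 1,
  "newtons": 30
}}

```text
time: 12.77
tool_pos: [0.4758, -0.1796, 0.4764]
ee_rot: [0.992, 0.122, 0.001, 0.001]
contact_force: [0.4, 0.2, -0.6]
gripper_width: 0.683
grasp_force: 0.0
```

{"fn": "jog_arm", "kwargs": {
  "travel": [
    [0,0,0],
    [0,0,0],
    [0,0,0],
    [0,0,0],
    [0,0,0]
  ],
  "turn": [
    [0,0,0],
    [0,0,0],
    [0,0,0],
    [0,0,0],
    [0,0,0]
  ]
}}

```text
time: 13.18
tool_pos: [0.4758, -0.1797, 0.4753]
ee_rot: [0.993, 0.122, 0.0, 0.0]
contact_force: [0.7, -2.0, 0.6]
gripper_width: 0.327
grasp_force: 29.4
```

```bash
python3 - <<'E'
from h import *
np.set_printoptions(precision=4,suppress=True)
st=ctrl.state();print(st['time'],st['tool_pos'],st['ee_rot'],st['gripper_width'],st['grasp_force'],st['contact_force'],st['ft_torque'])
s=cam('scene');save(s,'s5.png');a=cv2.imread('pics/scene0.png',0);b=cv2.imread('pics/s5.png',0)
print(b[206:224,278:300])
E
```

```text
13.1833 [ 0.4758 -0.1797  0.4753] [0.9925 0.1222 0.0001 0.0003] 0.3266199919029377 29.36860352754593 [ 0.7276 -2.0072  0.5621] [-0.2999  0.0132  0.0172]
[[ 34  36  41  41  40  41  37  34  38  44  41  40  44  41  52  47  33  35
  147 178 175 172]
 [ 72  75  54  44  41  42  41  36  39  36  26  26  42  42  38  34  40 146
  177 177 173 171]
 [ 85  85  86  74  53  39  44  41  32  36  73   8   7  56  40  28 147 181
  178 175 176 175]
 [ 59  62  77  82  85  84 134  71  34 117 193  75  18  60  55  85 184 178
  174 172 176 178]
 [ 36  59  62  67  78  86  80  81 109 165 185 190 116  61  57  85 178 175
  177 176 173 175]
 [ 33  35  29  39  44  58  63  73  79  77  64 152 154  59  57  87 181 177
  175 176 176 175]
 [ 22   3  14  16   0   5  39  63  66  64  51 153 155  59  58  83 177 176
  175 175 172 176]
 [ 12  15   6  11   9   1   6 150 156 126 183 179 151  57  54  86 181 175
  175 176 176 173]
 [ 15  12   6   6   7   0  44 186 180 180 180 181 154  62  56  85 179 177
  174 177 174 174]
 [  4  12   9  16  13   1  51 183 179 179 180 182 159  63  58  83 184 180
  175 174 177 176]
 [ 14   8  13  11   1   1 152 181 177 176 180 131 129  61  56  54 157 180
  179 176 176 175]
 [ 12  14  11   3  10   1 186 178 174 180 114  71  67  59  60  58  68  97
  181 176 176 179]
 [ 21   0  12   9   0  43 184 178 178 182  81  27  37  60  64  60  77  68
  157 181 178 179]
 [ 14   4   0   0   3  51 183 177 178 183  78  32  31  40  42  32  29  58
  147 183 182 182]
 [ 12   4   7   9   0 151 181 176 175 181 115  36  29  42  35  31  32  67
  108 149  68  97]
 [ 22   5   9   7   0 147 177 173 174 180 185 119  76  28  22  20 118 117
   93  47  54  26]
 [  1  14   0   0  56 185 177 176 173 174 177 181 159  66  57  85 188 182
  189  51  30  14]
 [  8   7   0  19 144 178 177 177 174 172 173 179 157  61  56  86 183 180
  182 154  73  34]]
```

{"fn": "jog_arm", "kwargs": {
  "travel": [
    [0,0,0],
    [0,0,0],
    [0,0,0.018],
    [0,0,0.018]
  ],
  "turn": [
    [0,0,0],
    [0,0,0],
    [0,0,0],
    [0,0,0]
  ],
  "fingers": 0.1
}}

```text
time: 13.57
tool_pos: [0.4758, -0.1795, 0.4709]
ee_rot: [0.992, 0.122, -0.0, -0.0]
contact_force: [0.6, -0.3, -1.0]
gripper_width: 0.447
grasp_force: 0.0
```

{"fn": "jog_arm", "kwargs": {
  "travel": [
    [0,0,0],
    [0,0,0],
    [0,0,0],
    [0,0,0],
    [0,0,0]
  ],
  "turn": [
    [0,0,0],
    [0,0,0],
    [0,0,0],
    [0,0,0],
    [0,0,0]
  ],
  "fingers": 1,
  "newtons": 35
}}

```text
time: 13.98
tool_pos: [0.4758, -0.1798, 0.4715]
ee_rot: [0.993, 0.122, 0.0, 0.0]
contact_force: [-0.3, -2.1, -0.8]
gripper_width: 0.326
grasp_force: 35.0
```

```bash
python3 - <<'E'
from h import *
np.set_printoptions(precision=4,suppress=True)
st=ctrl.state();print(st['time'],st['tool_pos'],st['gripper_width'],st['grasp_force'],st['contact_force'])
s=cam('scene')
print('ptr low front corner',zfit(s,(287,213),.004,.062),'(+2mm) ptr right edge mid',zfit(s,(288.7,211.5),-.004,.062),'collar',zfit(s,(291.8,218.6),0,.075))
print('left extreme of collar', [proj(s,W(.011*np.cos(a),.075+.011*np.sin(a),.1975)) for a in (-.9,-.6,-.3)])
E
```

```text
13.9833 [ 0.4758 -0.1798  0.4715] 0.32597183715373457 34.99972343444824 [-0.2776 -2.087  -0.783 ]
ptr low front corner (np.float64(0.2135), array([0.26, 0.  ])) (+2mm) ptr right edge mid (np.float64(0.214), array([0.28, 0.  ])) collar (np.float64(0.1982), array([0.2, 0. ]))
left extreme of collar [array([287.929 , 218.9039]), array([288.1696, 219.5918]), array([288.7546, 220.213 ])]
```

{"fn": "jog_arm", "kwargs": {
  "travel": [
    [-0.02,0,0.04],
    [-0.039,0,0.081],
    [-0.056,0,0.123],
    [-0.07,0,0.166],
    [-0.082,0,0.209]
  ],
  "turn": [
    [0,0,0],
    [0,0,0],
    [0,0,0],
    [0,0,0],
    [0,0,0]
  ]
}}

```text
time: 14.45
tool_pos: [0.4594, -0.1837, 0.4311]
ee_rot: [0.993, 0.122, 0.002, 0.001]
contact_force: [-0.2, -1.4, 5.8]
gripper_width: 0.325
grasp_force: 35.0
```

{"fn": "jog_arm", "kwargs": {
  "travel": [
    [-0.01,0,0.044],
    [-0.018,0,0.088],
    [-0.024,0,0.133],
    [-0.027,0,0.178],
    [-0.028,0,0.222]
  ],
  "turn": [
    [0,0,0],
    [0,0,0],
    [0,0,0],
    [0,0,0],
    [0,0,0]
  ]
}}

```text
time: 14.87
tool_pos: [0.4538, -0.1852, 0.3868]
ee_rot: [0.993, 0.122, 0.001, 0.001]
contact_force: [-2.3, -2.0, 6.8]
gripper_width: 0.326
grasp_force: 35.0
```

{"fn": "jog_arm", "kwargs": {
  "travel": [
    [0,0,0],
    [0,0,0],
    [0,0,0]
  ],
  "turn": [
    [0,0,0],
    [0,0,0],
    [0,0,0]
  ]
}}

```text
time: 15.12
tool_pos: [0.4539, -0.1852, 0.3869]
ee_rot: [0.993, 0.122, 0.0, 0.001]
contact_force: [-2.6, -2.1, 6.3]
gripper_width: 0.327
grasp_force: 35.0
```

```bash
python3 - <<'E'
from h import *
np.set_printoptions(precision=4,suppress=True,linewidth=200)
st=ctrl.state();print(st['time'],st['tool_pos'],st['gripper_width'],st['grasp_force'],st['contact_force'])
s=cam('scene');save(s,'s6.png');b=cv2.imread('pics/s6.png',0)
print(b[208:224,278:300])
for d in cut_out('scene','lever_knob')[:2]: print(d['score'],d['location'])
E
```

```text
15.1167 [ 0.4539 -0.1852  0.3869] 0.3268545017187818 35.00143110752106 [-2.622  -2.0854  6.3069]
[[ 50  52  50  51  45  41  38  39  36  59  48 124 122  59  43  79 190 184 180 179 178 178]
 [ 38  43  44  39  38  44  43  41  50  90 170 104  25  60  62  35 144 182 179 175 176 179]
 [ 31  39  43  40  41  40  38  39  47  65 109  15  21  61  64  36  96 181 179 179 177 178]
 [105  78  45  41  42  39  43  41  38  40  36   6  17  62  65  36  99 185 180 177 179 178]
 [163 161 132 107  78  37  35  29  34  36  76   9   7  63  62  39 146 180 176 176 177 177]
 [ 86  72  80 158 161 135  80  36  38 119 196  48  20  61  57  87 185 178 177 179 177 176]
 [ 54  57  64  80  81  78 162 133 140 191 189 152 117  60  58  88 183 178 176 177 176 178]
 [ 33  43  45  52  60  65  73  80  75 155 161 191 164  64  58  88 186 181 177 178 179 178]
 [ 31  20   3   0  10  45  57  65  75  76  53  96 131  63  58  54 160 182 182 178 177 177]
 [ 17  16   2  15   7  10   0 122 100  63  44  74  68  58  62  55  71  95 182 177 179 181]
 [  7  16   6   0   6   7  52 192 189 192  88  34  41  62  62  60  76  67 158 182 182 181]
 [ 10  12   6  18   2   0  52 185 183 187  81  34  35  41  43  40  34  61 151 186 184 184]
 [ 14   4   4   3  11   3 153 183 177 184 120  32  35  33  39  31  29  67 112 150  67  96]
 [ 14   0   6  17   1   0 191 178 178 183 187 122  77  26  26  20 122 120  96  50  55  27]
 [ 19   8   2   6   0  51 188 180 176 176 178 184 161  67  58  88 188 187 192  50  34   6]
 [ 16  13   6   0   5  54 186 179 176 174 175 183 160  63  58  85 185 183 184 154  79  32]]
0.66 [259.5, 186.7]
```

The pointer has dropped 4.5 px, about 14.8 mm, which matches 30 mm/rad × 0.49 rad. Now I'll fit the remaining gap with a small subpixel render of blade and collar.

```bash
cat > fit.py <<'E'
from h import *
from itertools import product
from scipy.optimize import minimize
def cover(P,du,S=16,r0=206,c0=280,h=20,w=20):
    hull=cv2.convexHull(P.astype(np.float32))[:,0]
    im=np.zeros((h*S,w*S),np.uint8)
    q=(hull+[du-c0+.5,-r0+.5])*S-.5
    cv2.fillConvexPoly(im,np.round(q*16).astype(np.int32),1,shift=4)
    return im.reshape(h,S,w,S).mean((1,3))
def blade(s,z): return np.array([proj(s,W(x,y,z+e)) for x,y,e in product((-.004,.004),(.02,.062),(-.002,.002))])
def disc(s,z): return np.array([proj(s,W(.011*np.cos(a),.075+.011*np.sin(a),z+e)) for a in np.linspace(0,6.28,60) for e in (-.002,.002)])
def run(f,s):
    g=cv2.imread(f,0).astype(float)[206:226,280:300]; c=np.clip((180-g)/(180-60),0,1)
    def best(shape,cols,rows,zs):
        out=[]
        for du in np.arange(-1.2,1.21,.1):
            for z in zs:
                m=cover(shape(s,z),du); out.append((((m-c)[np.ix_(rows,cols)]**2).sum(),z,du))
        return sorted(out)[:4]
    return g,best
E
python3 - <<'E'
from fit import *
s=cam('scene')
for f,zb,cut in (('pics/s5.png',.216,None),('pics/s6.png',.200,None)):
    g,best=run(f,s)
    rb={'pics/s5.png':range(5,10),'pics/s6.png':range(8,14)}[f]
    # lower edge + tip of blade
    rr=[5,6,7,8] if 's5' in f else [10,11,12]
    cc=[6,7,8] if 's5' in f else [5,6,7]
    print(f,'blade',np.round(best(blade,cc,rr,np.arange(zb-.006,zb+.006,.0003)),4).tolist())
g,best=run('pics/s5.png',s)
print('disc',np.round(best(disc,[7,8,9],range(9,17),np.arange(.19,.206,.0003)),4).tolist())
print('disc lower',np.round(best(disc,[7,8,9],range(12,17),np.arange(.19,.206,.0003)),4).tolist())
E
```

```text
pics/s5.png blade [[0.0729, 0.2151, -0.1], [0.0783, 0.2151, -0.2], [0.0808, 0.2151, 0.0], [0.0827, 0.2154, 0.0]]
pics/s6.png blade [[0.0657, 0.2003, -0.3], [0.0681, 0.2003, -0.2], [0.0716, 0.2003, -0.4], [0.077, 0.2, -0.1]]
disc [[0.0346, 0.1984, -0.3], [0.0595, 0.1987, -0.3], [0.0605, 0.1981, -0.3], [0.0731, 0.1984, -0.2]]
disc lower [[0.0099, 0.1981, -0.2], [0.013, 0.1978, -0.2], [0.0173, 0.1981, -0.3], [0.0188, 0.1984, -0.3]]
```

The fits agree: the blade is at 0.2003 and the collar at 0.1983. That leaves 2.0 mm, so the knob goes about 12 mm further down.

{"fn": "jog_arm", "kwargs": {
  "travel": [
    [0,0,0.02],
    [0,0,0.04],
    [0.001,0,0.055],
    [0.001,0,0.06],
    [0.001,0,0.06]
  ],
  "turn": [
    [0,0,0],
    [0,0,0],
    [0,0,0],
    [0,0,0],
    [0,0,0]
  ]
}}

```text
time: 15.68
tool_pos: [0.4542, -0.1851, 0.3749]
ee_rot: [0.993, 0.122, 0.001, 0.001]
contact_force: [-1.4, -0.6, 7.2]
gripper_width: 0.326
grasp_force: 35.0
```

{"fn": "jog_arm", "kwargs": {
  "travel": [
    [0,0,0],
    [0,0,0],
    [0,0,0],
    [0,0,0],
    [0,0,0]
  ],
  "turn": [
    [0,0,0],
    [0,0,0],
    [0,0,0],
    [0,0,0],
    [0,0,0]
  ]
}}

```text
time: 16.1
tool_pos: [0.4541, -0.1851, 0.3752]
ee_rot: [0.993, 0.122, 0.001, 0.001]
contact_force: [-1.2, -3.0, 7.6]
gripper_width: 0.321
grasp_force: 35.0
```

```bash
python3 - <<'E'
from fit import *
np.set_printoptions(precision=4,suppress=True,linewidth=200)
st=ctrl.state();print(st['time'],st['tool_pos'],st['gripper_width'],st['grasp_force'],st['contact_force'])
s=cam('scene');save(s,'s7.png')
g,best=run('pics/s7.png',s);print(g[6:17].astype(int))
print('blade',np.round(best(blade,[5,6,7],[11,12,13],np.arange(.193,.205,.0003)),4).tolist())
print('disc lower',np.round(best(disc,[8,9],range(13,17),np.arange(.19,.206,.0003)),4).tolist())
a=cv2.imread('pics/s4.png').astype(int);b=cv2.imread('pics/s7.png').astype(int)
print('stop region change',np.abs(a-b)[255:300,310:352].max(2).mean())
E
```

```text
16.1 [ 0.4541 -0.1851  0.3752] 0.3206890193046029 35.00160455703735 [-1.2102 -3.0398  7.6356]
[[ 82  44  37  38  38  40  37  34  35   0  18  62  66  35 146 180 178 177 176 178]
 [160 134 106  77  46  34  34  83 112  13   9  65  60  39 187 179 178 179 177 176]
 [ 73  82  82 160 138  75 119 194 196 115  36  58  61  90 186 179 177 177 178 177]
 [ 56  68  79  81  80 158 168 180 188 193 168  62  62  86 188 181 177 180 179 179]
 [ 20  28  48  62  64  72  75  75 101  97 134  63  61  53 160 182 182 177 179 176]
 [  5   5   1  19  45  68  68  68  39  76  65  59  62  61  68  99 183 178 180 181]
 [  9   2   6   2   0 196 162 134  83  32  37  62  62  60  75  69 158 181 182 183]
 [  6   3   7   0  55 187 184 189  85  34  36  43  47  39  32  57 149 186 185 185]
 [  3   7   7   1 153 183 179 184 120  34  33  37  35  34  33  65 110 153  70  97]
 [  2   0  12   0 151 179 178 181 188 123  78  28  22  24 118 119  96  50  52  20]
 [  8   3   0   7 192 180 177 175 178 184 163  68  61  91 189 187 194  52  29   4]]
blade [[0.032, 0.199, -0.4], [0.0335, 0.199, -0.5], [0.0372, 0.1987, -0.3], [0.0412, 0.1987, -0.4]]
disc lower [[0.0023, 0.1981, -0.2], [0.0116, 0.1978, -0.1], [0.0142, 0.1984, -0.2], [0.0166, 0.1978, -0.2]]
stop region change 29.61058201058201
```

{"fn": "jog_arm", "kwargs": {
  "travel": [
    [0,0,0.012],
    [0,0,0.012],
    [0,0,0.012],
    [0,0,0.012],
    [0,0,0.012]
  ],
  "turn": [
    [0,0,0],
    [0,0,0],
    [0,0,0],
    [0,0,0],
    [0,0,0]
  ]
}}

```text
time: 16.57
tool_pos: [0.4542, -0.1851, 0.3729]
ee_rot: [0.993, 0.122, 0.001, 0.001]
contact_force: [-2.7, -0.8, 7.0]
gripper_width: 0.326
grasp_force: 35.0
```

```bash
python3 - <<'E'
from fit import *
np.set_printoptions(precision=4,suppress=True,linewidth=200)
st=ctrl.state();print(st['time'],st['tool_pos'],st['gripper_width'],st['contact_force'])
s=cam('scene');save(s,'s8.png')
g,best=run('pics/s8.png',s)
print('blade',np.round(best(blade,[5,6,7],[11,12,13],np.arange(.193,.205,.0003)),4).tolist())
b=cv2.imread('pics/s8.png').astype(int);a=cv2.imread('pics/s5.png').astype(int)
print('stop region change vs s5',np.abs(a-b)[255:300,310:352].max(2).mean())
for d in cut_out('scene','fence_stop')[:2]: print(d['score'],d['location'],cv2.boundingRect(d['region'].astype(np.uint8)))
C=np.array([proj(s,np.array([.5553,.1267,.046])+yv*(.016+y)+xv*x+[0,0,z]) for x in(-.014,.014) for y in (-.016,.016) for z in (0,.034)]+[proj(s,np.array([.5553,.1267,.046])+yv*.016+[0,0,.064])])
print('pred stop bbox',C.min(0),C.max(0))
E
```

```text
16.5667 [ 0.4542 -0.1851  0.3729] 0.32632538499601876 [-2.6856 -0.7862  7.0292]
blade [[0.1288, 0.1981, -0.8], [0.1322, 0.1981, -0.9], [0.1393, 0.1981, -1.0], [0.1393, 0.1981, -0.7]]
stop region change vs s5 12.487301587301587
0.75 [324.0, 271.8] (319, 261, 16, 26)
pred stop bbox [316.7235 264.1126] [332.9278 287.2133]
```

```bash
python3 -c "
from station import ctrl
print(ctrl.close_job())"
```

```text
the job is handed in; nothing more can be done
None
```

I hung the stop on the fence about 0.6 mm from flush with the line and let go of it. The lever is held with the pointer within about 0.5 mm of the collar's height, and I've handed the job in; I got no verdict back.

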